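# Load the warming stage of a micromanipulation bench and snap its cover shut

## Task

Load the warming stage: lay the solid aluminium disc flat and centred on the stage's round dark plate, then set the larger culture dish flat and centred on top of that disc. Carry the dish level and set it down rather than dropping it; then swing the stage's hinged cover over the stack and press its front tab down until the catch snaps and holds it fully shut. Leave the other things on the bench where they are.

Things in the scene. Friction and masses are not known exactly. Their poses are not given: they have to be found in the camera images.
- disc: solid round aluminium disc, 60 mm diameter, 10 mm thick, no hole, a fine circle engraved on its top, about 75 g, lying flat on the bench (left or right of the stage, varies). Origin at the centre of its underside, z up.
- dish: the larger culture dish with its lid on, one rigid piece: pale, whitish translucent, 54 mm diameter, 14 mm high, about 50 g, flat top and bottom, lying on the bench on the other side of the stage from the disc. Origin at the centre of its underside, z up. It can be gripped anywhere round its straight side.
- plate_top (a point): centre of the top face of the stage's round dark plate: 72 mm diameter, raised 4 mm over a white base 150 mm (x) by 140 mm (y), 24 mm high; plate top 28 mm above the bench. The stage is fixed. Axes of the stage: z up, x from the robot's side towards the hinge (turned by some yaw). The catch, a steel strip 26 mm wide, stands 14 mm above the base along its front (-x) edge.
- cover (a joint): hinge angle of the cover: 0 fully shut, grows as it opens, stop at 2.0; starts at 1.6 to 1.85 (about upright). The stiff hinge (0.15 N m friction) stays where it is left. At about 0.07 the tongue on the cover's front meets the sprung catch; pressing the tab down with about 7 N takes it past, then it meets its solid stop and the catch holds it at 0.
- cover_hinge (a point): point on the hinge axis (stage y), mid-width: 66 mm behind the plate centre (stage +x), 34 mm above the bench; stage axes. Shut, the cover's flat top is 32 mm above the axis, 116 mm wide, reaching 127 mm to -x; side and front walls 34 mm deep; 10 mm clear above a full stack. Aluminium frame, clear pane. At 1.57 it stands upright, outer face towards stage +x.
- cover_tab (a point): centre of the outer (upper) face of the black tab on the cover's front edge, moving with it: 137 mm from the hinge axis along the cover, 32 mm off it. Tab 44 mm wide, 22 mm long, 6 mm thick, flush with the cover's top face, its end 148 mm from the axis. Shut, it is 66 mm above the bench. z is the cover's outward normal, x points to the hinge.
- small_dish: a smaller culture dish, 35 mm diameter, 10 mm high, near the disc: not part of the job, leave it. Origin at the centre of its underside.
- spacer_ring: a steel ring, 52 mm outside, 34 mm hole, 8 mm high, near the dish: not part of the job, leave it. Origin at the centre of its underside.
- media_bottle: a capped bottle, 52 mm diameter, 110 mm tall, beyond the left side of the stage: leave it. Origin at the centre of its underside.
- pen: a white marker pen with a black cap, 115 mm long, 13 mm thick, lying roughly across the bench beyond the stage: leave it. Origin at the middle of its underside, x along it.
Mind the look-alikes: they are no part of the job. What is shaped like the disc but blue or yellow is not meant.

How it is judged:
By the outcome, as a careful person would: the job done as asked, in the order asked, and still so for the second after the job is handed in, with the robot touching nothing.
It also fails if it takes over 72 s, if anything falls off the work surface, if the arm or the gripper's body presses on something with over 40 N, if the wrist force passes 120 N, or if a joint passes its speed limit or range.

## Robot

A 6-joint arm with a two-finger parallel gripper is mounted at the origin on the work surface. World frame = base frame: x ahead of the robot, y to its left, z up, the work surface at z = 0. Lengths are in m, angles in degrees, forces in N, time in s.
With the tool pointing down it reaches from about 0.25 to 0.725 m from the base axis. Payload 9.7 kg.
Tool frame: the origin (TCP) lies at the very end of the fingers, on their centre line; the grasp point (between the pads) lies grasp_offset behind it (grasp_offset is the distance from the TCP to the grasp point, in m); z points along the fingers, y is the line along which they close (so a half turn about z gives the same grasp; the last joint's range is limited). The gripper opens to 85 mm and grips with 20 to 120 N. Pads are 22 mm wide; open, the fingers measure 114 mm over their backs; the gripper's body (76 mm by 85 mm) begins 54 mm behind the grasp point. The pads swing forward as they close: fully open they stand 13 mm farther back than shut.
Start: joints at [72.594, 4.979, 10.078, 95.1, 0, 90], TCP at [0.165, 0.525, 0.199] pointing down, gripper open.
Joint ranges: [-179.16, 179.16], [-48.56, 103.87], [-65.8, 70.77], [-126.05, 130.52], [-82.76, 87.17], [-180, 180]. Speed limits (degrees/s): [127.2, 127.2, 147.25, 180, 180, 180].

## Interface

Orientations are given as [roll, pitch, yaw] about the fixed x, y, z axes, in that order (R = Rz(yaw) Ry(pitch) Rx(roll)).
In Python, from workcell import get_obs, camera, calibration, job_done, recognise, cut_out, mark_of, grasp_offset gives the robot as it stands.
- The arm moves only by the tool servo_tool, never from a script. Its argument "moves" is a list of rows, each a list of 3 entries, a list of its own where there are three numbers: the turn, a rotation vector about the tool's x, y, z in degrees, then the shift along the tool's x, y, z in m, then the opening in per cent of the stroke, from 0 (shut) to 100 (fully open). In form: [[[ax, ay, az], [x, y, z], claw], ...]. A call has 1 to 12 rows; each row shifts and turns the commanded pose from where the row before left it, along the tool's axes as they then stand; what a row does not reach is not made up. A row lasts 1/10 s, in which the tool goes at most 50 mm and 8.59 degrees, less where a joint would pass 70% of its speed; a pose out of reach is approached as far as the arm can. A call is refused whole if a number of a shift passes 0.05 or a number of a turn 8.59, either way. A call with a gripper value outside its range is refused whole. The fingers move at their own pace and stop on an object; "force" is the grip in N (left out, the last holds). Time passes only in rows, so rows that do not move let the fingers close. It gives the time, the measured TCP pose, the force, the opening and the grip force at its end, in the units of the state.
- get_obs(): the state, without advancing time (a new reading comes with each control period).
- camera(name): name is "scene" or "top" or "wrist"; returns (picture, depth): 384x512x3 uint8, red, green, blue; 384x512 float32, m along the optical axis (not along the pixel's ray), 0 where there is no reading.
- calibration(name): a dict with "camera_matrix" (3x3 intrinsics, pixels), "dist" ([k1, k2, p1, p2, k3] as OpenCV has them; the pictures are not rectified), "R" (3x3) and "t" (3): a world point X has camera coordinates R X + t. Camera axes: x right, y down, z forward; pixel columns grow to the right and rows downward; lengths in m; the calibration is good to about 2 mm. A picture is of the moment at which its call begins: read the wrist's pose just before it. calibration takes no time and is no camera call; for the wrist camera it gives the pose at the moment of the call.
- job_done(): hands the job in; it is judged then, once.
Trained networks look in the newest picture that a camera, given by its name, has taken for a name from the list of things; names that differ only in an ending like _2 or _b are one class to them, and where a whole thing is asked for, a point or a joint stands for the part that bears it (a point fixed in the world has none). Each returns a list of dicts, best first, with "score" (0 to 1); they miss things now and then, are a little off and sometimes report something else, mostly with a low value. They report only what shows in the picture. A call takes as long as a camera call. They do not tell look-alikes from the thing itself.
- recognise(name, camera): "xyz" ([x, y, z] in m, in the coordinates of the camera as it stood for that picture, good to about 4 mm: the middle of the surface that is visible of it).
- cut_out(name, camera): "mask" (384x512 bool, what is visible of it).
- mark_of(name, camera): "xyz" ([x, y, z] in m, in the coordinates of the camera as it stood for that picture, good to about 4 mm: a listed point, or the origin of a listed thing).
The state is a dict: "time": time; "q": joint angles; "qd": joint speeds; "joint_efforts": joint torques, N m; "ee_pos": TCP position; "tcp_rot": TCP orientation; "wrist_force": force on the tool from outside, world axes, zero at the start; "torque": the same for the moment, N m; "opening": finger opening in m; "grasp_force": force on a finger pad.
Only numpy, scipy, OpenCV 4.12 (cv2) and the standard library are available. Lean on these libraries where they do the work, as an engineer would, in place of code of your own. Each camera call takes 0.05 s, during which the arm holds its last target. There are 200 camera calls.

## Working session

There is one attempt and no reset: what is moved stays moved. The work goes in short steps, Python scripts to look and compute and a tool call to move; the robot and the scene stay as the last step left them, time stands still between calls to the robot, and variables do not carry over. Pictures are saved under pics/ and viewed, at most 10 in all, crops included, and the job is handed in when it is done.

Besides the shell and the picture viewer there is one more tool, called after "Call:" as name([rows], argument=value, ...), one row to a line, values as JSON. servo_tool: Moves the arm, as the interface text tells. Its arguments: {"type":"object","properties":{"moves":{"type":"array"},"force":{"type":"number"}},"required":["moves"]}

```bash
ls; mkdir -p pics
cat > h.py <<'E'
import numpy as np, cv2
from workcell import *
def world(p,c):
    k=calibration(c); return np.array(k["R"]).T@(np.array(p)-np.array(k["t"]))
def pix(X,c):
    k=calibration(c); r,_=cv2.Rodrigues(np.array(k["R"])); 
    return cv2.projectPoints(np.array([X],float),r,np.array(k["t"],float),np.array(k["camera_matrix"]),np.array(k["dist"]))[0].ravel()
E
python3 - <<'E'
from h import *
print(grasp_offset, get_obs())
for c in ["top","scene"]:
    im,d=camera(c); cv2.imwrite(f"pics/{c}0.png",im[:,:,::-1]); np.save(f"{c}0.npy",d)
    for n in ["disc","dish","plate_top","cover_hinge","cover_tab","small_dish","spacer_ring","media_bottle","pen"]:
        for r in mark_of(n,c)[:4]:
            w=world(r["xyz"],c); print(c,n,round(r["score"],2),w.round(4),pix(w,c).round())
E
```

```text
pics
0.0187 {'time': 0.0, 'q': array([7.25935193e+01, 5.01043803e+00, 1.00334798e+01, 9.50992870e+01,
       1.97785821e-03, 9.00005206e+01]), 'qd': array([-0.10081115, -0.06442613, -0.06631241,  0.03234465, -0.01043095,
        0.04331644]), 'joint_efforts': array([ 4.67057434e-04, -5.20391679e+01,  4.64804184e+01,  1.62232993e-02,
        4.77089941e-05,  9.84332274e-06]), 'ee_pos': array([0.16443828, 0.52455194, 0.19788072]), 'tcp_rot': array([-1.79923755e+02, -1.97716362e-03,  1.62592996e+02]), 'wrist_force': array([ 0.07184211,  0.80093654, -0.74325572]), 'torque': array([-0.01400727, -0.02284089, -0.03034836]), 'grasp_force': 0.0, 'opening': 0.08562327811314782}
top disc 0.94 [0.6414 0.3901 0.0011] [108. 165.]
top disc 0.68 [ 0.406   0.2653 -0.0061] [154. 258.]
top disc 0.61 [ 0.6085  0.2595 -0.0037] [159. 178.]
top disc 0.59 [0.5468 0.3577 0.0006] [119. 202.]
top dish 0.55 [ 0.4905 -0.3246 -0.0037] [388. 223.]
top plate_top 0.93 [ 0.5016 -0.0029  0.0251] [262. 219.]
top cover_hinge 0.77 [0.5656 0.0125 0.0324] [256. 192.]
top cover_tab 0.6 [0.6045 0.0171 0.1671] [254. 164.]
top
[... 209 characters left out ...]
  0.0013] [273. 126.]
scene disc 0.78 [0.5508 0.3522 0.    ] [291. 129.]
scene disc 0.66 [0.605  0.2598 0.004 ] [294. 151.]
scene disc 0.64 [ 6.427e-01  3.897e-01 -2.000e-04] [319. 130.]
scene disc 0.53 [0.406  0.2654 0.0011] [242. 132.]
scene dish 0.75 [ 4.903e-01 -3.312e-01 -4.000e-04] [168. 285.]
scene plate_top 0.96 [ 0.5039 -0.0045  0.0313] [228. 194.]
scene plate_top 0.44 [0.4418 0.3517 0.0016] [262. 119.]
scene cover_hinge 0.65 [0.569  0.0086 0.0379] [249. 197.]
scene cover_tab 0.65 [0.6082 0.0137 0.1722] [262. 172.]
scene small_dish 0.57 [0.442  0.3484 0.0038] [262. 119.]
scene spacer_ring 0.69 [ 0.5793 -0.3234 -0.0025] [197. 297.]
scene pen 0.51 [ 0.7435 -0.0339  0.0043] [297. 236.]
```

Run:
```python
import cv2
im=cv2.imread("pics/top0.png"); 
cv2.imwrite("pics/top0b.png",cv2.resize(im[90:310,80:460],None,fx=2.1,fy=2.1,interpolation=cv2.INTER_CUBIC))
cv2.imwrite("pics/discs.png",cv2.resize(im[140:280,80:190],None,fx=4.2,fy=4.2,interpolation=cv2.INTER_CUBIC))
```

```text
(no output)
```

View pics/top0b.png

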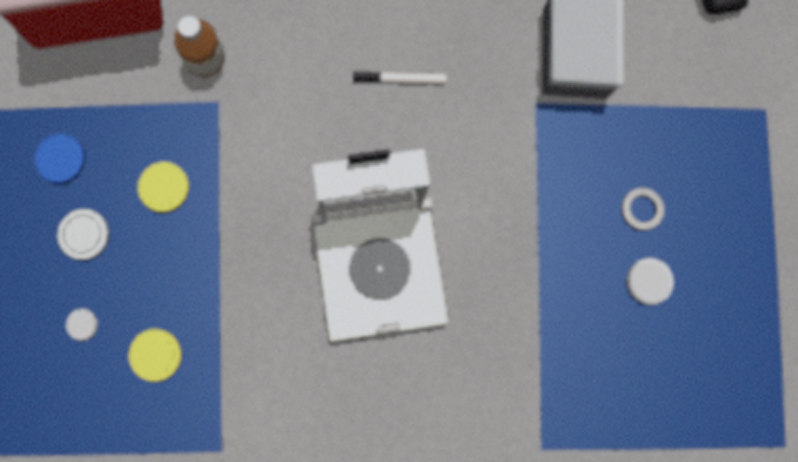

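View pics/discs.png

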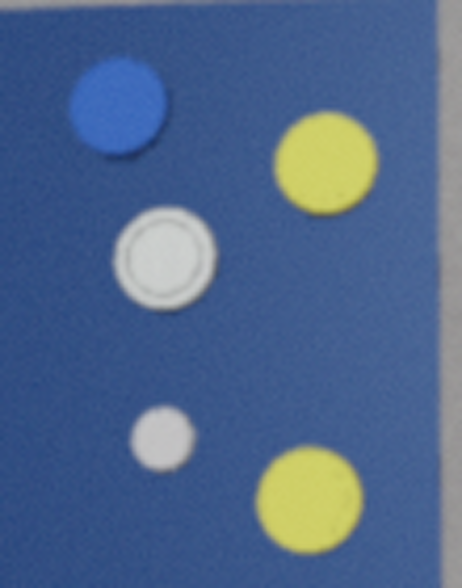

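Shaped like the disc are blue (108,165), yellow (159,178), yellow (154,258) and silver (119,202). Only the silver one has the engraved circle and the aluminium colour, and the crop confirms it, so it is the disc. The dish is at (388,223), with the ring beside it at (386,189). The small dish is at (120,243).

Next I'll turn the tool towards the stage yaw and refine the positions from the top view.

```bash
cat >> h.py <<'E'
def ray(uv,c,z):
    k=calibration(c); K=np.array(k["camera_matrix"]); R=np.array(k["R"]); t=np.array(k["t"])
    n=cv2.undistortPoints(np.array([[uv]],float),K,np.array(k["dist"])).ravel()
    d=R.T@np.array([n[0],n[1],1]); o=-R.T@t; return o+d*(z-o[2])/d[2]
def circ(mask,c,z):
    "centre and diameter of a round outline at height z"
    cs,_=cv2.findContours(mask.astype(np.uint8),cv2.RETR_EXTERNAL,cv2.CHAIN_APPROX_NONE)
    p=max(cs,key=cv2.contourArea)[:,0,:]
    w=np.array([ray(q,c,z)[:2] for q in p]).astype(np.float32)
    (x,y),(a,b),_=cv2.fitEllipse(w*1000); return np.round([x,y,a,b],1)
def tool(dw):
    from scipy.spatial.transform import Rotation as Ro
    return Ro.from_euler("xyz",get_obs()["tcp_rot"],degrees=True).inv().apply(dw).round(4)
def near(img,uv,r,lo,hi):
    g=cv2.cvtColor(img,cv2.COLOR_RGB2GRAY); m=np.zeros_like(g); cv2.circle(m,tuple(int(v) for v in uv),r,255,-1)
    m=(m>0)&(g>=lo)&(g<=hi); n,l=cv2.connectedComponents(m.astype(np.uint8)); 
    return l==1+np.argmax([np.sum(l==i) for i in range(1,n)])
E
python3 - <<'E'
from h import *
im=cv2.imread("pics/top0.png")[:,:,::-1].copy()
g=cv2.cvtColor(im,cv2.COLOR_RGB2GRAY)
print("disc gray",g[195:210,119][::3],"dish",g[223,388],"plate",g[219,255:275:4],"base",g[240,262])
print("disc",circ(near(im,(119,202),20,150,255),"top",.01))
print("dish",circ(near(im,(390,223),18,150,255),"top",.014))
print("plate",circ(near(im,(262,219),22,0,150),"top",.028))
camera("top")
for n,z in [("disc",.01),("dish",.014)]:
    for r in cut_out(n,"top")[:5]: print(n,r["score"],circ(r["mask"],"top",z))
# stage front edge
pts=[]
for u in range(244,286,2):
    col=g[235:262,u].astype(int); d=np.diff(col); i=d.argmin(); 
    pts.append(ray((u,235+i+.5),"top",.024)[:2])
pts=np.array(pts); vx,vy,x0,y0=cv2.fitLine(pts.astype(np.float32),cv2.DIST_HUBER,0,.001,.001).ravel()
print("front edge",np.degrees(np.arctan2(-vx/vy,1)),x0,y0)
E
```

```text
disc gray [204 205 203 204 203] dish 194 plate [122 134 124 124 124] base 209
disc [547.8 354.9  57.3  58.3]
dish [ 489.1 -322.8   51.7   52.6]
plate [509.8   0.7  65.9  83.6]
disc 0.95 [546.9 354.6  55.1  57.2]
disc 0.89 [605.7 259.9  54.9  59.6]
disc 0.76 [405.8 263.2  55.   57.4]
disc 0.67 [640.3 386.   56.   63.2]
dish 0.65 [ 488.1 -321.2   52.3   53.3]
dish 0.44 [441.2 350.5  31.2  34.5]
front edge 8.324694 0.430703 -0.007747686
```

Call:
servo_tool([
  [[0, 0, 8.5], [0, 0, 0], 100],
  [[0, 0, 8.5], [0, 0, 0], 100],
  [[0, 0, 8.5], [0, 0, 0], 100],
  [[0, 0, 8.5], [0, 0, 0], 100],
  [[0, 0, 8.5], [0, 0, 0], 100],
  [[0, 0, 8.5], [0, 0, 0], 100],
  [[0, 0, 8.5], [0, 0, 0], 100],
  [[0, 0, 8.5], [0, 0, 0], 100],
  [[0, 0, 8.5], [0, 0, 0], 100],
  [[0, 0, 8.5], [0, 0, 0], 100],
  [[0, 0, 8.5], [0, 0, 0], 100],
  [[0, 0, 8.5], [0, 0, 0], 100],
])

```text
time: 2.35
ee_pos: [0.2134, 0.5042, 0.1985]
tcp_rot: [-177.5, 0.2, 65.8]
wrist_force: [1.1, 0.1, 0.3]
opening: 0.0854
grasp_force: 0.0
```

Call:
servo_tool([
  [[0, 0, 8.5], [0, 0, 0], 100],
  [[0, 0, 8.5], [0, 0, 0], 100],
  [[0, 0, 8.5], [0, 0, 0], 100],
  [[0, 0, 8.5], [0, 0, 0], 100],
  [[0, 0, 8.5], [0, 0, 0], 100],
  [[0, 0, 8.5], [0, 0, 0], 100],
  [[0, 0, 0], [0, 0, 0], 100],
])

```text
time: 3.05
ee_pos: [0.3847, 0.3467, 0.1994]
tcp_rot: [-168.7, 6.1, 35.2]
wrist_force: [-0.5, 0.4, 0.3]
opening: 0.0857
grasp_force: 0.0
```

Run:
```python
from h import *
o=get_obs();print(o["q"].round(1),o["qd"].round(1),o["ee_pos"],o["tcp_rot"])
```

```text
[ 35.1   6.6  10.9 100.5  11.3 179.9] [ 4.7 -0.5 -0.1 -1.1  0.3  0. ] [0.38467576 0.34670811 0.19941124] [-168.68689948    6.10226754   35.17554972]
```

Call:
servo_tool([
  [[0, 0, 0], [0, 0, 0], 100],
  [[0, 0, 0], [0, 0, 0], 100],
  [[0, 0, 0], [0, 0, 0], 100],
])

```text
time: 3.35
ee_pos: [0.3813, 0.3509, 0.2]
tcp_rot: [-168.7, 6.0, 35.8]
wrist_force: [0.2, -0.1, 0.4]
opening: 0.0855
grasp_force: 0.0
```

```bash
cat >> h.py <<'E'
def to(p,yaw):
    "tool-frame rotvec (deg) to level it at its own yaw, yaw still to turn, and shift in the levelled+yawed frame"
    from scipy.spatial.transform import Rotation as Ro
    o=get_obs(); R=Ro.from_euler("xyz",o["tcp_rot"],degrees=True); L=Ro.from_euler("xyz",[180,0,o["tcp_rot"][2]],degrees=True)
    T=Ro.from_euler("xyz",[180,0,yaw],degrees=True); d=np.array(p)-o["ee_pos"]
    print("level",np.degrees((R.inv()*L).as_rotvec()).round(2),"full",np.degrees((R.inv()*T).as_rotvec()).round(2),"shift final frame",T.inv().apply(d).round(4),"now frame",R.inv().apply(d).round(4))
E
python3 -c "
from h import *
to([.548,.355,.2],188.5)"
```

```text
level [-11.32   5.96  -0.59] full [ -11.62  -13.18 -152.49] shift final frame [-0.1655 -0.0206 -0.    ] now frame [ 0.1369  0.0895 -0.0326]
```

Call:
servo_tool([
  [[-5.7, 3, -0.3], [0, 0, 0], 100],
  [[-5.7, 3, -0.3], [0, 0, 0], 100],
  [[0, 0, -8.5], [0, 0, 0], 100],
  [[0, 0, -8.5], [0, 0, 0], 100],
  [[0, 0, -8.5], [0, 0, 0], 100],
  [[0, 0, -8.5], [0, 0, 0], 100],
  [[0, 0, -8.5], [0, 0, 0], 100],
  [[0, 0, -8.5], [0, 0, 0], 100],
  [[0, 0, -8.5], [0, 0, 0], 100],
  [[0, 0, -8.5], [0, 0, 0], 100],
  [[0, 0, -8.5], [0, 0, 0], 100],
  [[0, 0, -8.5], [0, 0, 0], 100],
])

```text
time: 4.55
ee_pos: [0.3999, 0.3264, 0.2001]
tcp_rot: [-179.9, -1.3, 123.8]
wrist_force: [-0.2, -0.2, -0.2]
opening: 0.0855
grasp_force: 0.0
```

Call:
servo_tool([
  [[0, 0, -8.5], [0, 0, 0], 100],
  [[0, 0, -8.5], [0, 0, 0], 100],
  [[0, 0, -8.5], [0, 0, 0], 100],
  [[0, 0, -8.5], [0, 0, 0], 100],
  [[0, 0, -8.5], [0, 0, 0], 100],
  [[0, 0, -8.5], [0, 0, 0], 100],
  [[0, 0, -8.5], [0, 0, 0], 100],
  [[0, 0, -8.5], [0, 0, 0], 100],
  [[0, 0, 0], [0, 0, 0], 100],
])

```text
time: 5.45
ee_pos: [0.4, 0.3263, 0.2001]
tcp_rot: [178.8, -0.6, -168.4]
wrist_force: [-0.1, 0.8, 0.9]
opening: 0.0851
grasp_force: 0.0
```

```bash
python3 -c "
from h import *
to([.548,.355,.15],188.5)"
```

```text
level [ 1.22 -0.59 -0.01] full [ 1.2  -0.62  3.06] shift final frame [-0.1506  0.0065  0.0501] now frame [-0.1512 -0.0026  0.0485]
```

Call:
servo_tool([
  [[1.2, -0.6, 3.1], [0, 0, 0], 100],
  [[0, 0, 0], [-0.03, 0.001, 0.01], 100],
  [[0, 0, 0], [-0.04, 0.002, 0.015], 100],
  [[0, 0, 0], [-0.04, 0.002, 0.015], 100],
  [[0, 0, 0], [-0.03, 0.001, 0.01], 100],
  [[0, 0, 0], [-0.01, 0, 0], 100],
  [[0, 0, 0], [0, 0, 0], 100],
  [[0, 0, 0], [0, 0, 0], 100],
])

```text
time: 6.25
ee_pos: [0.5476, 0.3531, 0.1506]
tcp_rot: [180.0, -0.0, -171.9]
wrist_force: [0.4, 0.4, -0.3]
opening: 0.0855
grasp_force: 0.0
```

Run:
```python
from h import *
to([.548,.355,.02],188.5); print(get_obs()["ee_pos"])
im,d=camera("wrist"); cv2.imwrite("pics/w1.png",im[:,:,::-1])
for r in cut_out("disc","wrist")[:3]: print(r["score"],r["mask"].sum(),circ(r["mask"],"wrist",.01))
print(pix([.548,.355,.01],"wrist"))
```

```text
level [ 0.   -0.03 -0.  ] full [ 0.   -0.03 -0.36] shift final frame [-0.0007  0.0018  0.1306] now frame [-0.0008  0.0018  0.1306]
[0.54757573 0.35311182 0.15057026]
0.74 1685 [640.9 388.9  58.5  62.2]
0.68 1894 [604.7 261.7  57.3  63. ]
0.62 2033 [548.2 354.9  57.7  59.2]
[258.77460334 168.44383506]
```

View pics/w1.png

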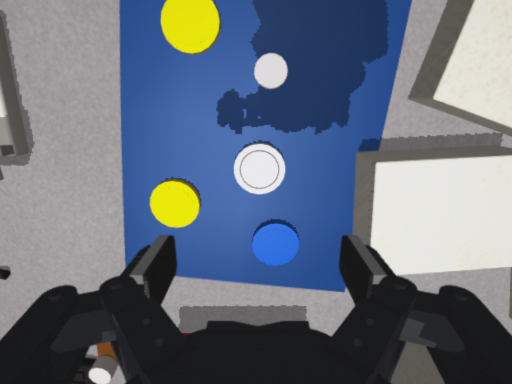

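The silver disc with its circle is at (260,168) in the wrist view, matching (0.548, 0.355). I'll go down on it.

Call:
servo_tool([
  [[0, 0, -0.4], [-0.0007, 0.0018, 0.03], 88],
  [[0, 0, 0], [0, 0, 0.04], 88],
  [[0, 0, 0], [0, 0, 0.035], 88],
  [[0, 0, 0], [0, 0, 0.02], 88],
  [[0, 0, 0], [0, 0, 0.01], 88],
  [[0, 0, 0], [0, 0, 0.005], 88],
  [[0, 0, 0], [0, 0, 0.003], 88],
  [[0, 0, 0], [0, 0, 0.002], 88],
  [[0, 0, 0], [0, 0, 0.0015], 88],
  [[0, 0, 0], [0, 0, 0], 88],
])

```text
time: 7.35
ee_pos: [0.5489, 0.3547, 0.0038]
tcp_rot: [180.0, -0.0, -171.4]
wrist_force: [0.8, -0.4, 1.0]
opening: 0.0752
grasp_force: 0.0
```

Run:
```python
from h import *
import workcell; print(workcell.grasp_offset)
to([.548,.355,.004],188.5)
im,d=camera("wrist"); cv2.imwrite("pics/w2.png",im[:,:,::-1])
```

```text
0.0187
level [ 0.   -0.01 -0.  ] full [ 0.   -0.01  0.1 ] shift final frame [ 0.0009  0.0004 -0.0002] now frame [ 0.0009  0.0004 -0.0002]
```

View pics/w2.png

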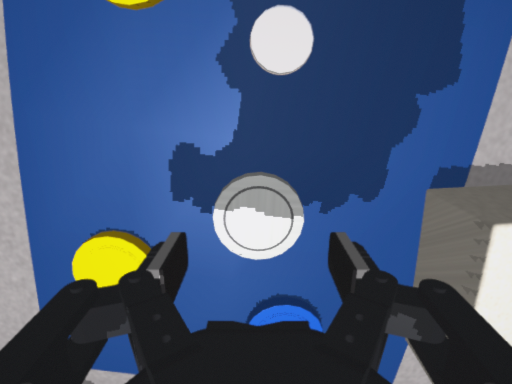

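Run:
```python
from h import *
o=get_obs(); c=np.array(o["ee_pos"]); a=np.radians(-171.4); y=np.array([np.sin(a),-np.cos(a),0]); x=np.array([np.cos(a),np.sin(a),0])
for h in [0,.008,.016,.024]:
  print(h,[pix(c+s*y*.0375+e*x*.011+[0,0,h],"wrist").round() for s in(1,-1) for e in(1,-1)])
```

```text
0 [array([314., 200.]), array([312., 230.]), array([200., 200.]), array([202., 230.])]
0.008 [array([316., 204.]), array([314., 235.]), array([198., 204.]), array([200., 236.])]
0.016 [array([319., 209.]), array([316., 241.]), array([195., 209.]), array([198., 241.])]
0.024 [array([321., 214.]), array([319., 247.]), array([192., 214.]), array([195., 248.])]
```

Run:
```python
from h import *
im,d=camera("wrist")
k=calibration("wrist");K=np.array(k["camera_matrix"]);R=np.array(k["R"]);t=np.array(k["t"])
for uv in [(176,238),(183,240),(186,240),(186,255),(185,262),(333,238),(336,240),(333,255),(342,238),(258,217)]:
    z=d[uv[1],uv[0]]; n=cv2.undistortPoints(np.array([[uv]],float),K,np.array(k["dist"])).ravel()
    print(uv,im[uv[1],uv[0]],(R.T@(np.array([n[0]*z,n[1]*z,z])-t)).round(4))
```

```text
(176, 238) [73 73 73] [0.5448 0.3142 0.0562]
(183, 240) [25 25 25] [0.5481 0.3166 0.0513]
(186, 240) [39 54 86] [0.5506 0.3172 0.0464]
(186, 255) [25 25 28] [0.5577 0.3184 0.0494]
(185, 262) [26 24 25] [0.5596 0.3189 0.053 ]
(333, 238) [24 25 26] [0.535  0.391  0.0528]
(336, 240) [25 23 25] [0.5336 0.3909 0.0576]
(333, 255) [26 25 25] [0.5428 0.3921 0.0557]
(342, 238) [82 81 82] [0.5327 0.3941 0.0563]
(258, 217) [240 240 242] [0.5471 0.355  0.0105]
```

Call:
servo_tool([
  [[0, 0, 0], [0.0009, 0.0004, 0.001], 88],
  [[0, 0, 0], [0, 0, 0.001], 88],
  [[0, 0, 0], [0, 0, 0.001], 88],
  [[0, 0, 0], [0, 0, 0], 88],
])

```text
time: 7.85
ee_pos: [0.5476, 0.3548, 0.0001]
tcp_rot: [-180.0, -0.1, -171.4]
wrist_force: [0.1, 0.1, 0.0]
opening: 0.0751
grasp_force: 0.0
```

Call:
servo_tool([
  [[0, 0, 0], [0, 0, 0.001], 88],
  [[0, 0, 0], [0, 0, 0.001], 88],
  [[0, 0, 0], [0, 0, 0.001], 88],
  [[0, 0, 0], [0, 0, 0], 88],
])

```text
time: 8.25
ee_pos: [0.5476, 0.3548, -0.0029]
tcp_rot: [-180.0, -0.1, -171.4]
wrist_force: [-0.2, 0.5, 0.5]
opening: 0.075
grasp_force: 0.0
```

Call:
servo_tool([
  [[0, 0, 0], [0, 0, 0], 50],
  [[0, 0, 0], [0, 0, 0], 50],
  [[0, 0, 0], [0, 0, 0], 50],
  [[0, 0, 0], [0, 0, 0], 50],
  [[0, 0, 0], [0, 0, 0], 50],
], force=40)

```text
time: 8.75
ee_pos: [0.5477, 0.3548, -0.0027]
tcp_rot: [-180.0, -0.0, -171.4]
wrist_force: [0.5, 0.5, -0.0]
opening: 0.0426
grasp_force: 0.0
```

Run:
```python
from h import *
im,d=camera("wrist"); im2,d2=camera("scene")
s=cv2.resize(im2[90:190,230:350],(480,400),interpolation=cv2.INTER_CUBIC)
cv2.imwrite("pics/w3.png",np.hstack([im[100:,100:400],cv2.resize(s,(341,284))])[:,:,::-1])
```

```text
(no output)
```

View pics/w3.png

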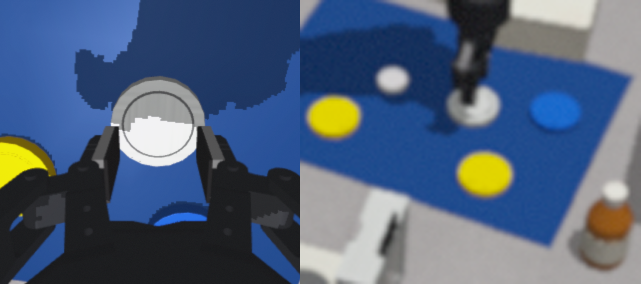

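Left: the disc is at (157,120) with the pads around (112,150) and (210,150). Right: the fingers hover above the disc. So the tips passed over the disc because they are higher than the TCP figure suggests. I'll open and go lower.

Call:
servo_tool([
  [[0, 0, 0], [0, 0, 0], 88],
  [[0, 0, 0], [0, 0, 0], 88],
  [[0, 0, 0], [0, 0, 0], 88],
  [[0, 0, 0], [0, 0, 0], 88],
  [[0, 0, 0], [0, 0, 0], 88],
  [[0, 0, 0], [0, 0, 0.0015], 88],
  [[0, 0, 0], [0, 0, 0.0015], 88],
  [[0, 0, 0], [0, 0, 0.0015], 88],
  [[0, 0, 0], [0, 0, 0], 88],
])

```text
time: 9.75
ee_pos: [0.5475, 0.3547, -0.0076]
tcp_rot: [-180.0, -0.1, -171.4]
wrist_force: [0.1, -1.1, -0.8]
opening: 0.0752
grasp_force: 0.0
```

Call:
servo_tool([
  [[0, 0, 0], [0, 0, 0.001], 88],
  [[0, 0, 0], [0, 0, 0.001], 88],
  [[0, 0, 0], [0, 0, 0.001], 88],
  [[0, 0, 0], [0, 0, 0], 88],
])

```text
time: 10.15
ee_pos: [0.5476, 0.3548, -0.0103]
tcp_rot: [-180.0, -0.1, -171.4]
wrist_force: [-0.6, 0.1, -0.3]
opening: 0.0747
grasp_force: 0.0
```

Call:
servo_tool([
  [[0, 0, 0], [0, 0, 0.001], 88],
  [[0, 0, 0], [0, 0, 0.001], 88],
  [[0, 0, 0], [0, 0, 0.001], 88],
  [[0, 0, 0], [0, 0, 0.001], 88],
  [[0, 0, 0], [0, 0, 0], 88],
])

```text
time: 10.65
ee_pos: [0.5476, 0.3548, -0.0144]
tcp_rot: [-180.0, -0.1, -171.4]
wrist_force: [-0.2, 0.1, -0.6]
opening: 0.0755
grasp_force: 0.0
```

Call:
servo_tool([
  [[0, 0, 0], [0, 0, 0], 60],
  [[0, 0, 0], [0, 0, 0], 60],
  [[0, 0, 0], [0, 0, 0], 60],
  [[0, 0, 0], [0, 0, 0], 60],
], force=20)

```text
time: 11.05
ee_pos: [0.5477, 0.3548, -0.0141]
tcp_rot: [-180.0, -0.0, -171.4]
wrist_force: [-0.6, -1.0, 0.6]
opening: 0.0512
grasp_force: 0.0
```

```bash
cat >> h.py <<'E'
def cloud(c,d):
    k=calibration(c);K=np.array(k["camera_matrix"]);R=np.array(k["R"]);t=np.array(k["t"])
    v,u=np.mgrid[:384,:512]; n=cv2.undistortPoints(np.stack([u,v],-1).reshape(-1,1,2).astype(float),K,np.array(k["dist"])).reshape(384,512,2)
    return (np.stack([n[...,0]*d,n[...,1]*d,d],-1)-t)@R
E
python3 - <<'E'
from h import *
o=get_obs();print(o["ee_pos"],o["q"].round(2))
for c in ["wrist","scene"]:
    im,d=camera(c); P=cloud(c,d); g=im.max(2)
    m=(d>0)&(g<90)&(np.hypot(P[...,0]-o["ee_pos"][0],P[...,1]-o["ee_pos"][1])<.05)&(im[...,2].astype(int)-im[...,0]<20)
    q=P[m]; print(c,m.sum(),np.percentile(q[:,2],[0,1,3,10,30]).round(4)); lo=q[q[:,2]<np.percentile(q[:,2],6)]; print(lo.mean(0).round(4),lo.min(0).round(4),lo.max(0).round(4))
    print("disc pts",np.median(P[(g>180)&(np.hypot(P[...,0]-.548,P[...,1]-.355)<.02)],axis=0))
    if c=="scene":cv2.imwrite("pics/s4.png",cv2.resize(im[60:180,230:380],(800,600),interpolation=cv2.INTER_CUBIC)[:,:,::-1])
E
```

```text
[ 0.54771219  0.35483284 -0.01414951] [3.293e+01 2.004e+01 4.210e+00 7.421e+01 1.000e-02 2.433e+01]
wrist 26079 [0.009  0.0278 0.0367 0.0583 0.0783]
[0.5421 0.3544 0.0347] [0.5262 0.3159 0.009 ] [0.5623 0.3928 0.0465]
disc pts [0.55578076 0.35423107 0.01057635]
scene 553 [0.0262 0.0381 0.047  0.1037 0.1571]
[0.5549 0.3301 0.0535] [0.5371 0.3109 0.0262] [0.5668 0.3868 0.0894]
disc pts [0.55759646 0.34959758 0.49317288]
```

View pics/s4.png

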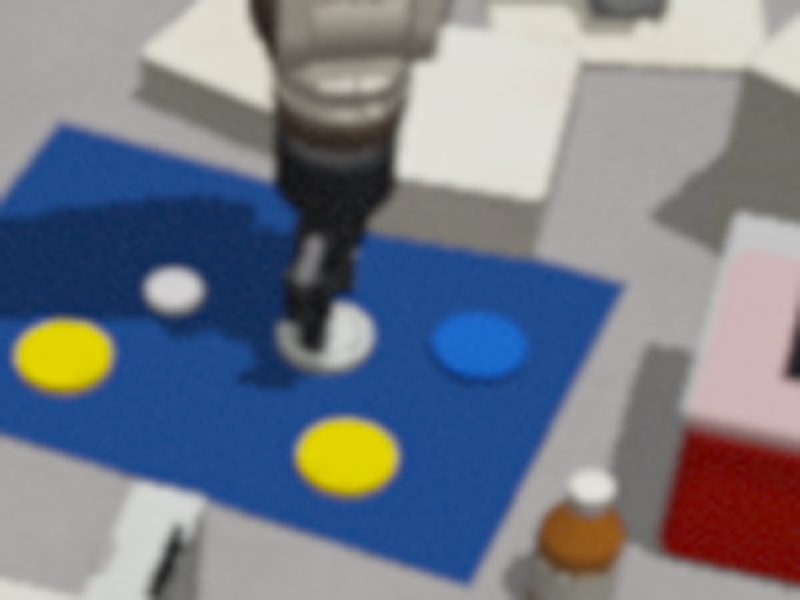

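The finger tip at (310,345) still stands over the disc. Depth puts it about 26 mm above the bench, so the real tips are roughly 40 mm short of the stated TCP. I'll open again and go down until contact.

Call:
servo_tool([
  [[0, 0, 0], [0, 0, 0], 88],
  [[0, 0, 0], [0, 0, 0], 88],
  [[0, 0, 0], [0, 0, 0], 88],
  [[0, 0, 0], [0, 0, 0.003], 88],
  [[0, 0, 0], [0, 0, 0.003], 88],
  [[0, 0, 0], [0, 0, 0.002], 88],
  [[0, 0, 0], [0, 0, 0.002], 88],
  [[0, 0, 0], [0, 0, 0.001], 88],
  [[0, 0, 0], [0, 0, 0], 88],
])

```text
time: 12.05
ee_pos: [0.5476, 0.3548, -0.0254]
tcp_rot: [-180.0, -0.1, -171.4]
wrist_force: [-0.2, 0.5, 0.2]
opening: 0.0749
grasp_force: 0.0
```

Call:
servo_tool([
  [[0, 0, 0], [0, 0, 0.001], 88],
  [[0, 0, 0], [0, 0, 0.001], 88],
  [[0, 0, 0], [0, 0, 0.001], 88],
  [[0, 0, 0], [0, 0, 0.001], 88],
  [[0, 0, 0], [0, 0, 0], 88],
])

```text
time: 12.55
ee_pos: [0.5476, 0.3548, -0.0294]
tcp_rot: [-180.0, -0.1, -171.4]
wrist_force: [-0.5, 0.5, 0.4]
opening: 0.0753
grasp_force: 0.0
```

Run:
```python
from h import *
o=get_obs();print(o["ee_pos"],o["wrist_force"])
for c in ["wrist","scene"]:
    im,d=camera(c); P=cloud(c,d); g=im.max(2)
    m=(d>0)&(g<90)&(np.hypot(P[...,0]-.548,P[...,1]-.355)<.055)&(im[...,2].astype(int)-im[...,0]<20)
    q=P[m]; print(c,m.sum(),np.percentile(q[:,2],[0,1,3,10,30]).round(4))
```

```text
[ 0.54761121  0.35476011 -0.02938866] [-0.51950822  0.5088245   0.37884089]
wrist 25209 [0.0087 0.0156 0.0237 0.0412 0.0676]
scene 582 [1.000e-04 2.320e-02 3.290e-02 1.008e-01 1.469e-01]
```

Call:
servo_tool([
  [[0, 0, 0], [0, 0, 0.001], 88],
  [[0, 0, 0], [0, 0, 0.001], 88],
  [[0, 0, 0], [0, 0, 0.001], 88],
  [[0, 0, 0], [0, 0, 0.001], 88],
  [[0, 0, 0], [0, 0, 0], 88],
])

```text
time: 13.15
ee_pos: [0.5476, 0.3547, -0.0334]
tcp_rot: [-180.0, -0.1, -171.4]
wrist_force: [-0.1, 0.3, 0.3]
opening: 0.0748
grasp_force: 0.0
```

Call:
servo_tool([
  [[0, 0, 0], [0, 0, 0.001], 88],
  [[0, 0, 0], [0, 0, 0.001], 88],
  [[0, 0, 0], [0, 0, 0], 88],
])

```text
time: 13.45
ee_pos: [0.5476, 0.3548, -0.0354]
tcp_rot: [-180.0, -0.1, -171.4]
wrist_force: [0.3, -0.8, -0.1]
opening: 0.0751
grasp_force: 0.0
```

Still no contact. I'll try closing here, with the target just under 60 mm.

Call:
servo_tool([
  [[0, 0, 0], [0, 0, 0], 66],
  [[0, 0, 0], [0, 0, 0], 60],
  [[0, 0, 0], [0, 0, 0], 60],
  [[0, 0, 0], [0, 0, 0], 60],
], force=25)

```text
time: 13.85
ee_pos: [0.5478, 0.3549, -0.0348]
tcp_rot: [-180.0, -0.0, -171.4]
wrist_force: [-0.2, 0.5, 3.4]
opening: 0.0586
grasp_force: 27.2
```

Call:
servo_tool([
  [[0, 0, 0], [0, 0, -0.002], 55],
  [[0, 0, 0], [0, 0, -0.01], 55],
  [[0, 0, 0], [0, 0, -0.02], 55],
  [[0, 0, 0], [0, 0, -0.03], 55],
  [[0, 0, 0], [0, 0, -0.03], 55],
  [[0, 0, 0], [0, 0, -0.03], 55],
  [[0, 0, 0], [0, 0, 0], 55],
], force=40)

```text
time: 14.55
ee_pos: [0.5496, 0.356, 0.0925]
tcp_rot: [179.8, 0.3, -171.4]
wrist_force: [0.3, 0.2, 0.1]
opening: 0.0578
grasp_force: 42.9
```

Run:
```python
from h import *
o=get_obs();print(o["ee_pos"],o["wrist_force"])
im,d=camera("wrist"); P=cloud("wrist",d); g=im.min(2)
uv=pix(o["ee_pos"]+np.array([0,0,.042]),"wrist"); print(uv)
m=near(im,uv,70,140,255); q=P[m]; print(m.sum(),np.median(q,0),circ(m,"wrist",np.median(q[:,2])))
A=np.c_[q[:,:2]-q[:,:2].mean(0),np.ones(len(q))]; print("tilt deg",np.degrees(np.linalg.lstsq(A,q[:,2],rcond=None)[0][:2]))
cv2.imwrite("pics/w5.png",im[:,:,::-1])
```

```text
[0.54955728 0.35600134 0.09250978] [0.27546276 0.17765681 0.09086986]
[257.69250891 250.06374839]
7968 [0.54924157 0.35580893 0.13491387] [550.  356.   57.4  58.8]
tilt deg [-24.82516103  -3.39738873]
```

View pics/w5.png

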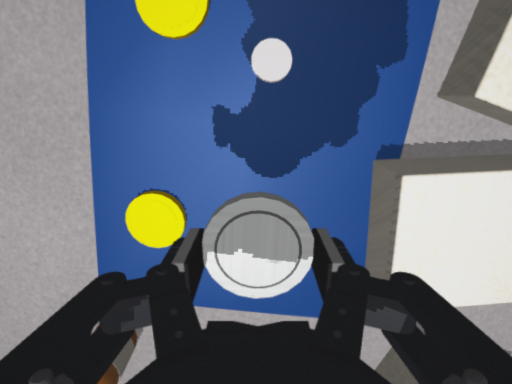

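Run:
```python
from h import *
to([.503,.11,.09],188.4)
im,d=camera("wrist"); P=cloud("wrist",d); q=P[(np.hypot(P[...,0]-.5492,P[...,1]-.3558)<.022)&(P[...,2]>.12)&(P[...,2]<.15)]
A=np.c_[q[:,:2]-q[:,:2].mean(0),np.ones(len(q))]; print(len(q),q.mean(0),"tilt deg",np.degrees(np.linalg.lstsq(A,q[:,2],rcond=None)[0][:2]))
```

```text
level [0.09 0.19 0.  ] full [0.09 0.19 0.2 ] shift final frame [ 8.130e-02 -2.362e-01 -1.000e-04] now frame [ 0.0821 -0.2359 -0.0008]
4940 [0.5483663  0.3556804  0.13301526] tilt deg [0.16789815 0.13236173]
```

Disc held level (tilt under 0.2°). Now to the stage side.

Call:
servo_tool([
  [[0, 0, 0.2], [0.01, -0.025, 0], 55],
  [[0, 0, 0], [0.013, -0.04, 0], 55],
  [[0, 0, 0], [0.013, -0.04, 0], 55],
  [[0, 0, 0], [0.013, -0.04, 0], 55],
  [[0, 0, 0], [0.013, -0.04, 0], 55],
  [[0, 0, 0], [0.013, -0.03, 0], 55],
  [[0, 0, 0], [0.006, -0.02, 0], 55],
  [[0, 0, 0], [0, 0, 0], 55],
  [[0, 0, 0], [0, 0, 0], 55],
])

```text
time: 15.55
ee_pos: [0.5017, 0.1103, 0.0861]
tcp_rot: [-180.0, -0.1, -171.7]
wrist_force: [0.4, 0.4, -0.3]
opening: 0.0581
grasp_force: 42.9
```

Run:
```python
from h import *
o=get_obs();print(o["ee_pos"],o["tcp_rot"])
im,d=camera("wrist"); cv2.imwrite("pics/w6.png",im[:,:,::-1]); np.save("w6.npy",d)
P=cloud("wrist",d)
for r in mark_of("plate_top","wrist")[:2]: w=world(r["xyz"],"wrist"); print(r["score"],w,pix(w,"wrist"))
for r in mark_of("cover_hinge","wrist")[:2]: w=world(r["xyz"],"wrist"); print(r["score"],w,pix(w,"wrist"))
uv=pix([.503,-.003,.028],"wrist"); print(uv)
g=cv2.cvtColor(im,cv2.COLOR_RGB2GRAY); r,c=int(uv[1]),int(uv[0]); print(g[r,max(c-80,0):c+80:8],g[r-80:r+80:8,c])
```

```text
[0.50166949 0.11033949 0.08613124] [-1.79999926e+02 -1.11169437e-01 -1.71655665e+02]
0.76 [0.50652925 0.00371045 0.02909784] [133.35627458 177.53900977]
0.62 [0.56808932 0.01226454 0.02997233] [140.95756403 242.51781681]
[126.1548913  172.04931612]
[161 165 227 228 230 229 106 109 111 111 117 117 112 119 119 125 195 234
 233 233] [189 232 232 232 232 230 115 115 115 117 117 113 111 109 110  85 152 152
 151 121]
```

View pics/w6.png

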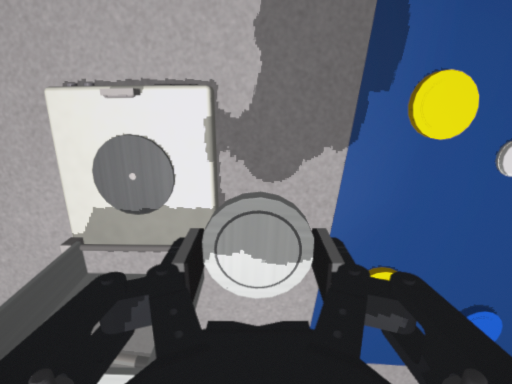

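The plate is at (133,174) with its centre dot at (132,176). The held disc is at (258,245), and the stage front edge and catch lie near row 87.

Run:
```python
from h import *
o=get_obs()
im=cv2.imread("pics/w6.png")[:,:,::-1].copy(); g=cv2.cvtColor(im,cv2.COLOR_RGB2GRAY)
g2=g[168:184,124:142].astype(float); b=g2-115; b[b<30]=0; vv,uu=np.mgrid[168:184,124:142]; dot=((uu*b).sum()/b.sum(),(vv*b).sum()/b.sum()); print("dot",dot,ray(dot,"wrist",.028).round(4))
m=near(im,(133,174),48,0,138); m=cv2.morphologyEx(m.astype(np.uint8),cv2.MORPH_CLOSE,np.ones((7,7))); print("plate",circ(m,"wrist",.028))
for us in (range(56,98,2),range(145,205,2)):
    pts=[]
    for u in us:
        col=cv2.GaussianBlur(g,(3,3),0)[78:100,u].astype(int); pts.append(ray((u,78+np.diff(col).argmax()+.5),"wrist",.024)[:2])
    pts=np.array(pts); vx,vy,*p=cv2.fitLine(pts.astype(np.float32),cv2.DIST_HUBER,0,.001,.001).ravel(); print(np.degrees(np.arctan(-vx/vy)),p)
pts=[]
for v in range(100,195,3):
    row=cv2.GaussianBlur(g,(3,3),0)[v,200:226].astype(int); pts.append(ray((200+np.diff(row).argmin()+.5,v),"wrist",.024)[:2])
vx,vy,*p=cv2.fitLine(np.array(pts).astype(np.float32),cv2.DIST_HUBER,0,.001,.001).ravel(); print("side",np.degrees(np.arctan(vy/vx)),p)
d=np.load("w6.npy"); P=cloud("wrist",d)
m=near(im,(258,245),62,120,255); z=np.median(P[245-15:245+15,250:266,2]); print("disc top",z,circ(m,"wrist",z), "tcp",o["ee_pos"])
```

```text
dot (np.float64(132.07475695608449), np.float64(175.9601072745558)) [0.5058 0.0022 0.028 ]
plate [505.4   3.3  70.2  71.9]
8.867264 [np.float32(0.43840855), np.float32(-0.049333684)]
7.9360766 [np.float32(0.4265013), np.float32(0.031475194)]
side 11.743742 [np.float32(0.47127485), np.float32(0.06515478)]
disc top 0.13166976135242403 [503.8 112.   60.5  69.6] tcp [0.50196065 0.11126198 0.08641609]
```

```bash
python3 -c "
from h import *
to([.5056,.0025,.0864],188.4)"
```

```text
level [-0.01 -0.09  0.  ] full [-0.01 -0.09  0.06] shift final frame [ 0.0123 -0.1081  0.    ] now frame [ 0.0124 -0.1081  0.    ]
```

Call:
servo_tool([
  [[0, 0, 0], [0.002, -0.02, 0], 55],
  [[0, 0, 0], [0.003, -0.03, 0], 55],
  [[0, 0, 0], [0.003, -0.03, 0], 55],
  [[0, 0, 0], [0.003, -0.02, 0], 55],
  [[0, 0, 0], [0.0013, -0.0081, 0.01], 55],
  [[0, 0, 0], [0, 0, 0.025], 55],
  [[0, 0, 0], [0, 0, 0.025], 55],
  [[0, 0, 0], [0, 0, 0.015], 55],
  [[0, 0, 0], [0, 0, 0.005], 55],
  [[0, 0, 0], [0, 0, 0], 55],
  [[0, 0, 0], [0, 0, 0], 55],
])

```text
time: 16.8
ee_pos: [0.5063, 0.0021, 0.0079]
tcp_rot: [-180.0, 0.0, -171.6]
wrist_force: [0.2, -0.5, -0.9]
opening: 0.0579
grasp_force: 43.0
```

```bash
python3 -c "
from h import *
to([.5056,.0025,-.0068],188.4);print(get_obs()['ee_pos'])"
```

```text
level [-0.02  0.02 -0.  ] full [-0.02  0.02  0.03] shift final frame [0.0006 0.0005 0.0147] now frame [0.0006 0.0005 0.0147]
[0.50625055 0.00205441 0.00789091]
```

Call:
servo_tool([
  [[0, 0, 0], [0.0006, 0.0005, 0.006], 55],
  [[0, 0, 0], [0, 0, 0.003], 55],
  [[0, 0, 0], [0, 0, 0.002], 55],
  [[0, 0, 0], [0, 0, 0.001], 55],
  [[0, 0, 0], [0, 0, 0.001], 55],
  [[0, 0, 0], [0, 0, 0], 55],
])

```text
time: 17.4
ee_pos: [0.5049, 0.0021, -0.0061]
tcp_rot: [-180.0, -0.1, -171.6]
wrist_force: [-0.1, -0.7, -0.2]
opening: 0.058
grasp_force: 43.0
```

Call:
servo_tool([
  [[0, 0, 0], [0, 0, 0.0007], 55],
  [[0, 0, 0], [0, 0, 0], 55],
])

```text
time: 17.6
ee_pos: [0.505, 0.0021, -0.0066]
tcp_rot: [-180.0, -0.0, -171.6]
wrist_force: [-0.3, -0.4, 0.2]
opening: 0.0577
grasp_force: 43.0
```

Call:
servo_tool([
  [[0, 0, 0], [0, 0, 0.0007], 55],
  [[0, 0, 0], [0, 0, 0], 55],
])

```text
time: 17.8
ee_pos: [0.5051, 0.0021, -0.0067]
tcp_rot: [-180.0, -0.0, -171.6]
wrist_force: [-2.9, -0.7, 5.5]
opening: 0.0579
grasp_force: 43.7
```

Contact. I'll release, rise, and look.

Call:
servo_tool([
  [[0, 0, 0], [0, 0, 0], 74],
  [[0, 0, 0], [0, 0, 0], 85],
  [[0, 0, 0], [0, 0, 0], 88],
  [[0, 0, 0], [0, 0, 0], 88],
  [[0, 0, 0], [0, 0, -0.01], 88],
  [[0, 0, 0], [0, 0, -0.03], 88],
  [[0, 0, 0], [0, 0, -0.035], 88],
  [[0, 0, 0], [0, 0, -0.02], 88],
  [[0, 0, 0], [0, 0, 0], 88],
  [[0, 0, 0], [0, 0, 0], 88],
])

```text
time: 18.8
ee_pos: [0.5053, 0.0022, 0.088]
tcp_rot: [-180.0, 0.0, -171.6]
wrist_force: [0.2, -0.3, 0.2]
opening: 0.075
grasp_force: 0.0
```

Run:
```python
from h import *
o=get_obs();print(o["ee_pos"])
im,d=camera("wrist"); cv2.imwrite("pics/w7.png",im[:,:,::-1])
uv=pix([.505,.0025,.038],"wrist"); print(uv)
for r in cut_out("disc","wrist")[:2]: print(r["score"],circ(r["mask"],"wrist",.038))
g=cv2.cvtColor(im,cv2.COLOR_RGB2GRAY); r,c=int(uv[1]),int(uv[0]); print(g[r,c-70:c+70:5],g[r-70:r+70:5,c])
k=calibration("top"); camera("top")
for r in cut_out("disc","top")[:5]: print("top",r["score"],circ(r["mask"],"top",.038))
to([.489,-.322,.10],188.4)
```

```text
[0.50530771 0.00217806 0.0880327 ]
[257.49959383 193.05755764]
0.71 [503.9   2.4  57.9  60.2]
0.64 [575.6 231.3  32.1  62.1]
[222 222 222 222 222 222 129 133 222 167 223 223 222 223 223 222 222 223
 222 219 221 211 201 222 222 222 222 221] [145 144 145 145 144  66  67  85 139 134 222 223 222 223 223 222 223 222
 222 143 222 139 141 142 139 140 137 108]
top 0.82 [598.8 252.5  54.8  59.8]
top 0.8 [634.3 377.5  52.5  57.9]
top 0.56 [405.7 256.1  54.4  58.5]
level [ 0.   -0.15 -0.  ] full [ 0.   -0.15  0.  ] shift final frame [ 0.0626 -0.3185 -0.0135] now frame [ 0.0626 -0.3185 -0.0134]
```

View pics/w7.png

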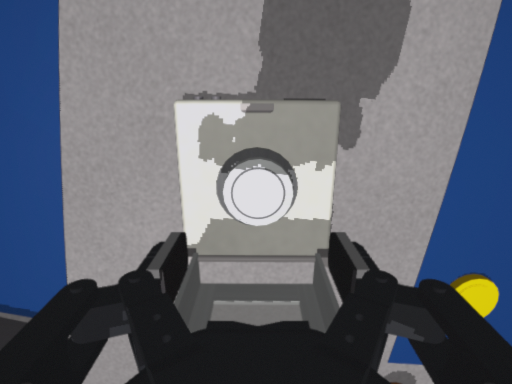

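The disc lies at (258,193) inside the dark plate rim and is about concentric: (0.504–0.505, 0.002) against the plate at (0.5055, 0.0025). Next, the dish.

Call:
servo_tool([
  [[0, 0, 0], [0.005, -0.025, -0.003], 88],
  [[0, 0, 0], [0.009, -0.045, -0.01], 88],
  [[0, 0, 0], [0.009, -0.048, 0], 88],
  [[0, 0, 0], [0.009, -0.048, 0], 88],
  [[0, 0, 0], [0.009, -0.048, 0], 88],
  [[0, 0, 0], [0.009, -0.045, 0], 88],
  [[0, 0, 0], [0.008, -0.04, 0], 88],
  [[0, 0, 0], [0.0046, -0.0195, 0], 88],
  [[0, 0, 0], [0, 0, 0], 88],
  [[0, 0, 0], [0, 0, 0], 88],
])

```text
time: 20.0
ee_pos: [0.4892, -0.3218, 0.0998]
tcp_rot: [179.9, -0.1, -171.6]
wrist_force: [1.0, -0.4, -0.1]
opening: 0.075
grasp_force: 0.0
```

Run:
```python
from h import *
o=get_obs();print(o["ee_pos"],o["tcp_rot"])
im,d=camera("wrist"); cv2.imwrite("pics/w8.png",im[:,:,::-1])
for n in ["dish","spacer_ring"]:
  for r in cut_out(n,"wrist")[:2]:
    c=circ(r["mask"],"wrist",.014); print(n,r["score"],c)
uv=pix([.489,-.322,.014],"wrist"); print(uv); m=near(im,uv,40,170,255); print(m.sum(),circ(m,"wrist",.014))
to([.489,-.322,-.029],188.4)
```

```text
[ 0.48919492 -0.32177889  0.09979993] [ 1.79936704e+02 -1.05163899e-01 -1.71647657e+02]
dish 0.9 [ 488.8 -323.    51.6   54.1]
spacer_ring 0.68 [ 574.1 -320.5   49.4   52.4]
[256.18230444 179.75444928]
2490 [ 489.9 -323.1   54.1   55.1]
level [ 0.01 -0.06 -0.  ] full [ 0.01 -0.06  0.07] shift final frame [ 0.0009 -0.001   0.1296] now frame [ 0.0008 -0.001   0.1296]
```

Call:
servo_tool([
  [[0, 0, 0], [0, -0.0012, 0.02], 88],
  [[0, 0, 0], [0, 0, 0.04], 88],
  [[0, 0, 0], [0, 0, 0.035], 88],
  [[0, 0, 0], [0, 0, 0.02], 88],
  [[0, 0, 0], [0, 0, 0.01], 88],
  [[0, 0, 0], [0, 0, 0.0045], 88],
  [[0, 0, 0], [0, 0, 0], 88],
  [[0, 0, 0], [0, 0, 0], 75],
], force=25)

```text
time: 20.95
ee_pos: [0.4905, -0.3236, -0.0274]
tcp_rot: [-179.9, 0.0, -171.6]
wrist_force: [0.4, 1.0, 0.1]
opening: 0.064
grasp_force: 0.0
```

Call:
servo_tool([
  [[0, 0, 0], [0, 0, 0], 60],
  [[0, 0, 0], [0, 0, 0], 50],
  [[0, 0, 0], [0, 0, 0], 50],
  [[0, 0, 0], [0, 0, 0], 50],
], force=25)

```text
time: 21.35
ee_pos: [0.4905, -0.3237, -0.0271]
tcp_rot: [-179.9, 0.1, -171.6]
wrist_force: [-0.6, 1.7, 5.1]
opening: 0.0522
grasp_force: 25.3
```

Call:
servo_tool([
  [[0, 0, 0], [0, 0, -0.003], 48],
  [[0, 0, 0], [0, 0, -0.012], 48],
  [[0, 0, 0], [0, 0, -0.025], 48],
  [[0, 0, 0], [0, 0, -0.035], 48],
  [[0, 0, 0], [0, 0, -0.03], 48],
  [[0, 0, 0], [0, 0, -0.012], 48],
  [[0, 0, 0], [0, 0, 0], 48],
  [[0, 0, 0], [0, 0, 0], 48],
], force=35)

```text
time: 22.15
ee_pos: [0.4895, -0.3231, 0.0872]
tcp_rot: [180.0, -0.1, -171.6]
wrist_force: [-0.2, 0.7, -1.2]
opening: 0.0515
grasp_force: 36.7
```

Run:
```python
from h import *
o=get_obs();c=o["ee_pos"];print(c,o["tcp_rot"])
im,d=camera("wrist"); P=cloud("wrist",d)
q=P[(np.hypot(P[...,0]-c[0],P[...,1]-c[1])<.02)&(abs(P[...,2]-c[2]-.041)<.015)]
A=np.c_[q[:,:2]-q[:,:2].mean(0),np.ones(len(q))]; z=np.median(q[:,2]); print(len(q),z-c[2],"tilt deg",np.degrees(np.linalg.lstsq(A,q[:,2],rcond=None)[0][:2]))
uv=pix([c[0],c[1],z],"wrist"); m=near(im,uv,62,150,255); print(m.sum(),circ(m,"wrist",z))
for r in cut_out("dish","wrist")[:1]: print(r["score"],circ(r["mask"],"wrist",z))
to([.505,.0025,c[2]],188.4)
```

```text
[ 0.489514   -0.32305509  0.0871736 ] [ 1.79971503e+02 -8.85669048e-02 -1.71601519e+02]
3911 0.040452854602804025 tilt deg [-0.11484487  0.12207107]
7057 [ 488.1 -322.8   52.4   53.2]
0.61 [ 486.3 -323.    51.9   56.9]
level [ 0.09 -0.16 -0.  ] full [ 0.09 -0.16 -0.  ] shift final frame [-0.0633  0.3195 -0.0008] now frame [-0.0632  0.3195 -0.0005]
```

Call:
servo_tool([
  [[0, 0, 0], [-0.003, 0.015, 0], 48],
  [[0, 0, 0], [-0.006, 0.03, 0], 48],
  [[0, 0, 0], [-0.008, 0.042, 0], 48],
  [[0, 0, 0], [-0.009, 0.045, 0], 48],
  [[0, 0, 0], [-0.009, 0.045, 0], 48],
  [[0, 0, 0], [-0.009, 0.045, 0], 48],
  [[0, 0, 0], [-0.008, 0.042, 0], 48],
  [[0, 0, 0], [-0.007, 0.03, 0], 48],
  [[0, 0, 0], [-0.0053, 0.0253, 0], 48],
  [[0, 0, 0], [0, 0, 0.01], 48],
  [[0, 0, 0], [0, 0, 0], 48],
  [[0, 0, 0], [0, 0, 0], 48],
])

```text
time: 23.45
ee_pos: [0.506, 0.0018, 0.0773]
tcp_rot: [-180.0, -0.1, -171.6]
wrist_force: [0.2, -0.2, -0.1]
opening: 0.0518
grasp_force: 36.7
```

Run:
```python
from h import *
print(get_obs()['ee_pos']);to([.5063,.0025,.011],188.4)
```

```text
[0.5060169  0.00175938 0.07731137]
level [-0.01 -0.13  0.  ] full [-0.01 -0.13 -0.02] shift final frame [-0.0004  0.0007  0.0663] now frame [-0.0005  0.0007  0.0663]
```

Call:
servo_tool([
  [[0, 0, 0], [-0.0004, 0.0006, 0.01], 48],
  [[0, 0, 0], [0, 0, 0.02], 48],
  [[0, 0, 0], [0, 0, 0.02], 48],
  [[0, 0, 0], [0, 0, 0.008], 48],
  [[0, 0, 0], [0, 0, 0.004], 48],
  [[0, 0, 0], [0, 0, 0.002], 48],
  [[0, 0, 0], [0, 0, 0.001], 48],
  [[0, 0, 0], [0, 0, 0], 48],
])

```text
time: 24.25
ee_pos: [0.5074, 0.0026, 0.0137]
tcp_rot: [-180.0, 0.0, -171.6]
wrist_force: [-0.4, 0.2, 0.1]
opening: 0.0518
grasp_force: 36.7
```

Call:
servo_tool([
  [[0, 0, 0], [0, 0, 0.0007], 48],
  [[0, 0, 0], [0, 0, 0], 48],
])

```text
time: 24.45
ee_pos: [0.5072, 0.0027, 0.0126]
tcp_rot: [-180.0, -0.0, -171.6]
wrist_force: [0.4, -0.7, -0.3]
opening: 0.0516
grasp_force: 36.7
```

Call:
servo_tool([
  [[0, 0, 0], [0.0007, 0, 0], 48],
  [[0, 0, 0], [0, 0, 0.001], 48],
  [[0, 0, 0], [0, 0, 0], 48],
])

```text
time: 24.75
ee_pos: [0.5062, 0.0026, 0.0112]
tcp_rot: [-180.0, -0.1, -171.6]
wrist_force: [-0.1, -0.0, -1.5]
opening: 0.0517
grasp_force: 36.7
```

Call:
servo_tool([
  [[0, 0, 0], [0, 0, 0.0007], 48],
  [[0, 0, 0], [0, 0, 0], 48],
])

```text
time: 24.95
ee_pos: [0.5063, 0.0026, 0.011]
tcp_rot: [-180.0, -0.0, -171.6]
wrist_force: [-2.3, 0.6, 3.9]
opening: 0.0518
grasp_force: 37.1
```

Contact. Release, rise, check.

Call:
servo_tool([
  [[0, 0, 0], [0, 0, 0], 66],
  [[0, 0, 0], [0, 0, 0], 78],
  [[0, 0, 0], [0, 0, 0], 85],
  [[0, 0, 0], [0, 0, 0], 85],
  [[0, 0, 0], [0, 0, -0.01], 85],
  [[0, 0, 0], [0, 0, -0.025], 85],
  [[0, 0, 0], [0, 0, -0.035], 60],
  [[0, 0, 0], [0, 0, -0.02], 30],
  [[0, 0, 0], [0, 0, 0], 0],
  [[0, 0, 0], [0, 0, 0], 0],
])

```text
time: 25.95
ee_pos: [0.5067, 0.0026, 0.1011]
tcp_rot: [-180.0, 0.0, -171.6]
wrist_force: [0.5, -0.0, -0.5]
opening: 0.0142
grasp_force: 0.0
```

Run:
```python
from h import *
o=get_obs();print(o["ee_pos"])
im,d=camera("wrist"); cv2.imwrite("pics/w9.png",im[:,:,::-1]); P=cloud("wrist",d)
for n,z in [("dish",.052),("disc",.038)]:
  for r in cut_out(n,"wrist")[:1]: print(n,r["score"],circ(r["mask"],"wrist",z),np.median(P[r["mask"]],0))
q=P[(np.hypot(P[...,0]-.505,P[...,1]-.0025)<.02)&(P[...,2]<.07)]; print(np.median(q,0),q[:,2].std())
im,d=camera("top");P=cloud("top",d)
for c in ["top"]:
  for r in mark_of("cover_tab",c)[:1]+mark_of("cover_hinge",c)[:1]: print(r["score"],world(r["xyz"],c))
camera("scene")
for r in mark_of("cover_tab","scene")[:1]: print(r["score"],world(r["xyz"],"scene"))
# cover outer geometry in stage axes from top depth
a=np.radians(8.4); s=P[...,:2]-[.5055,.0025]; X=s[...,0]*np.cos(a)+s[...,1]*np.sin(a); Y=-s[...,0]*np.sin(a)+s[...,1]*np.cos(a)
m=(abs(Y)<.02)&(X>.05)&(X<.16)&(P[...,2]>.1)&(P[...,2]<.2)&(d>0)
print(m.sum(), np.c_[X[m],Y[m],P[...,2][m]][::max(1,m.sum()//12)].round(3))
```

```text
[0.5066531  0.0025799  0.10110739]
dish 0.78 [502.7   2.4  52.4  54.3] [0.50251287 0.00220065 0.05123397]
disc 0.78 [418.2 207.2   6.3  34.5] [0.41589128 0.23588605 0.00534657]
[0.50445063 0.00237906 0.05128024] 0.0006421295610849142
0 []
```

The dish sits level on the disc, top at 51 mm and centre about (0.504, 0.002). Now I'll work out the cover swing: closed fingers pushing the tab's outer face.

Run:
```python
from h import *
a=np.radians(8.4); ex=np.array([np.cos(a),np.sin(a)])
o=get_obs(); c=np.array(o["ee_pos"]); s=(c[:2]-[.5055,.0025]); print("stage X,Y of tcp",s@ex, s@[-ex[1],ex[0]])
im,d=camera("wrist"); P=cloud("wrist",d); m=(im.max(2)<90)&(np.hypot(P[...,0]-c[0],P[...,1]-c[1])<.03)&(d>0)&(P[...,2]>.07)
print("tip",np.percentile(P[m][:,2]-c[2],[0,.5,1,3,10]).round(4), P[m&(P[...,2]-c[2]<.05)].min(0)-c,P[m&(P[...,2]-c[2]<.05)].max(0)-c)
# cover outline seen by old top depth
d=np.load("top0.npy"); P=cloud("top",d); q=P[...,:2]-[.5055,.0025]; X=q@ex; Y=q@[-ex[1],ex[0]]
m=(abs(Y)<.018)&(X>.05)&(X<.16)&(P[...,2]>.1)&(P[...,2]<.22); t=np.c_[X[m],P[...,2][m]]; print(t[np.argsort(t[:,0])][::max(1,len(t)//10)].round(3), t[:,1].max())
prev=None
for th in [1.6,1.5,1.4,1.3,1.2,1.1,1,.9,.8,.7,.6,.5,.4,.3,.2,.1,.05]:
    r=.135+.011*np.clip((1.4-th)/1.0,0,1)
    C=np.array([.066,.034])+r*np.array([-np.cos(th),np.sin(th)])+.032*np.array([np.sin(th),np.cos(th)])
    T=C+[.011,-.033]
    print(th,T.round(4), None if prev is None else (-(T-prev)).round(4)); prev=T
```

```text
stage X,Y of tcp 0.000650547936523038 1.0270252088391899e-05
tip [0.0374 0.0419 0.0444 0.0535 0.0773] [-0.01156145 -0.0140379   0.03743527] [-0.00367871  0.01258505  0.04999749]
[[0.063 0.164]
 [0.066 0.168]
 [0.072 0.16 ]
 [0.076 0.158]
 [0.08  0.162]
 [0.085 0.16 ]
 [0.089 0.16 ]
 [0.093 0.158]
 [0.096 0.175]
 [0.097 0.181]
 [0.101 0.18 ]] 0.18255661712512664
1.6 [0.1129 0.135 ] None
1.5 [0.0994 0.1379] [ 0.0136 -0.0029]
1.4 [0.0856 0.1395] [ 0.0138 -0.0015]
1.3 [0.0714 0.1407] [ 0.0142 -0.0012]
1.2 [0.0571 0.1405] [0.0143 0.0002]
1.1 [0.0428 0.1388] [0.0143 0.0017]
1 [0.0286 0.1356] [0.0142 0.0032]
0.9 [0.0147 0.1309] [0.0139 0.0046]
0.8 [0.0013 0.1249] [0.0134 0.0061]
0.7 [-0.0115  0.1174] [0.0128 0.0075]
0.6 [-0.0236  0.1086] [0.0121 0.0088]
0.5 [-0.0348  0.0986] [0.0112 0.0101]
0.4 [-0.045   0.0873] [0.0102 0.0112]
0.3 [-0.053   0.0747] [0.008  0.0126]
0.2 [-0.0597  0.0614] [0.0067 0.0133]
0.1 [-0.0651  0.0474] [0.0053 0.014 ]
0.05 [-0.0672  0.0403] [0.0021 0.0072]
```

Call:
servo_tool([
  [[0, 0, 0], [0, 0, -0.03], 0],
  [[0, 0, 0], [0, 0, -0.035], 0],
  [[0, 0, 0], [0, 0, -0.02], 0],
  [[0, 0, 0], [-0.02, 0, 0], 0],
  [[0, 0, 0], [-0.03, 0, 0], 0],
  [[0, 0, 0], [-0.035, 0, 0], 0],
  [[0, 0, 0], [-0.03, 0, 0], 0],
  [[0, 0, 0], [-0.0145, 0, 0], 0],
  [[0, 0, 0], [0, 0, 0], 0],
  [[0, 0, 0], [0, 0, 0], 0],
])

```text
time: 27.4
ee_pos: [0.6342, 0.0215, 0.1851]
tcp_rot: [-180.0, -0.1, -171.6]
wrist_force: [-1.0, -0.1, 0.1]
opening: -0.0003
grasp_force: 0.0
```

Call:
servo_tool([
  [[0, 0, 0], [0, 0, 0.01], 0],
  [[0, 0, 0], [0, 0, 0.02], 0],
  [[0, 0, 0], [0, 0, 0.02], 0],
  [[0, 0, 0], [0, 0, 0.009], 0],
  [[0, 0, 0], [0, 0, 0], 0],
])

```text
time: 27.9
ee_pos: [0.6332, 0.0214, 0.1253]
tcp_rot: [180.0, -0.2, -171.6]
wrist_force: [0.4, -0.1, -0.7]
opening: 0.0
grasp_force: 0.0
```

```bash
cat >> h.py <<'E'
def st():
    a=np.radians(8.4); ex=np.array([np.cos(a),np.sin(a)]); o=get_obs(); c=np.array(o["ee_pos"]); s=c[:2]-[.5055,.0025]
    print("stage X,Y,Z",(s@ex).round(4),(s@[-ex[1],ex[0]]).round(4),c[2].round(4),o["tcp_rot"].round(1),o["wrist_force"].round(1))
E
python3 -c "
from h import *
st()"
```

```text
stage X,Y,Z 0.1291 0.0 0.1253 [ 180.    -0.2 -171.6] [ 0.4 -0.1 -0.7]
```

Call:
servo_tool([
  [[0, 0, 0], [0.005, 0, -0.001], 0],
  [[0, 0, 0], [0.007, 0, -0.002], 0],
  [[0, 0, 0], [0.007, 0, -0.002], 0],
  [[0, 0, 0], [0.007, 0, -0.001], 0],
  [[0, 0, 0], [0.007, 0, -0.001], 0],
  [[0, 0, 0], [0.007, 0, -0.001], 0],
  [[0, 0, 0], [0.007, 0, -0.001], 0],
  [[0, 0, 0], [0.007, 0, -0.001], 0],
])

```text
time: 28.7
ee_pos: [0.5804, 0.0135, 0.1365]
tcp_rot: [-180.0, -0.1, -171.6]
wrist_force: [0.7, 1.0, 0.0]
opening: -0.0001
grasp_force: 0.5
```

```bash
python3 -c "
from h import *
st()"
```

```text
stage X,Y,Z 0.0757 -0.0 0.1365 [-1.800e+02 -1.000e-01 -1.716e+02] [0.7 1.  0. ]
```

Call:
servo_tool([
  [[0, 0, 0], [0.0072, 0, 0], 0],
  [[0, 0, 0], [0.0072, 0, 0], 0],
  [[0, 0, 0], [0.0072, 0, 0.0006], 0],
  [[0, 0, 0], [0.0072, 0, 0.001], 0],
  [[0, 0, 0], [0.0072, 0, 0.0015], 0],
  [[0, 0, 0], [0.0072, 0, 0.002], 0],
  [[0, 0, 0], [0.007, 0, 0.0025], 0],
  [[0, 0, 0], [0.007, 0, 0.0025], 0],
  [[0, 0, 0], [0.007, 0, 0.003], 0],
  [[0, 0, 0], [0.007, 0, 0.003], 0],
  [[0, 0, 0], [0.0065, 0, 0.0035], 0],
  [[0, 0, 0], [0.0065, 0, 0.004], 0],
])

```text
time: 29.9
ee_pos: [0.4973, 0.0012, 0.1128]
tcp_rot: [-180.0, -0.0, -171.6]
wrist_force: [-0.0, 0.3, -0.4]
opening: 0.0003
grasp_force: 0.3
```

Run:
```python
from h import *
st()
camera("scene")
for r in mark_of("cover_tab","scene")[:1]: print(r["score"],world(r["xyz"],"scene"))
im,d=camera("wrist"); cv2.imwrite("pics/w10.png",im[:,:,::-1])
for r in mark_of("cover_tab","wrist")[:1]: print(r["score"],world(r["xyz"],"wrist"))
```

```text
stage X,Y,Z -0.0083 -0.0 0.1128 [-180.    -0.  -171.6] [-0.   0.3 -0.4]
0.82 [ 0.48785278 -0.00370227  0.14777822]
0.62 [0.48962032 0.00077009 0.14736989]
```

Call:
servo_tool([
  [[0, 0, 0], [0.006, 0, 0.0044], 0],
  [[0, 0, 0], [0.006, 0, 0.0044], 0],
  [[0, 0, 0], [0.0056, 0, 0.005], 0],
  [[0, 0, 0], [0.0056, 0, 0.005], 0],
  [[0, 0, 0], [0.005, 0, 0.0056], 0],
  [[0, 0, 0], [0.005, 0, 0.0056], 0],
  [[0, 0, 0], [0.004, 0, 0.0063], 0],
  [[0, 0, 0], [0.004, 0, 0.0063], 0],
  [[0, 0, 0], [0.0034, 0, 0.0067], 0],
  [[0, 0, 0], [0.0034, 0, 0.0067], 0],
  [[0, 0, 0], [0.0027, 0, 0.006], 0],
  [[0, 0, 0], [0, 0, 0], 0],
])

```text
time: 31.3
ee_pos: [0.4468, -0.0061, 0.0501]
tcp_rot: [-180.0, -0.1, -171.6]
wrist_force: [0.2, 0.3, 0.5]
opening: -0.0002
grasp_force: 0.0
```

Run:
```python
from h import *
st()
camera("wrist")
for r in mark_of("cover_tab","wrist")[:1]: print(r["score"],world(r["xyz"],"wrist"))
```

```text
stage X,Y,Z -0.0593 0.0 0.0501 [-1.800e+02 -1.000e-01 -1.716e+02] [0.2 0.3 0.5]
0.89 [ 0.44251204 -0.00609146  0.08203346]
```

Call:
servo_tool([
  [[0, 0, 0], [0.006, 0, 0], 0],
  [[0, 0, 0], [0.006, 0, 0.002], 0],
  [[0, 0, 0], [0, 0, 0.003], 0],
  [[0, 0, 0], [0, 0, 0.003], 0],
  [[0, 0, 0], [0, 0, 0.002], 0],
  [[0, 0, 0], [0, 0, 0], 0],
])

```text
time: 32.0
ee_pos: [0.4354, -0.0079, 0.0411]
tcp_rot: [-180.0, -0.1, -171.6]
wrist_force: [-2.0, -0.4, 3.0]
opening: -0.0001
grasp_force: 1.4
```

Call:
servo_tool([
  [[0, 0, 0], [0, 0, 0.002], 0],
  [[0, 0, 0], [0, 0, 0.002], 0],
  [[0, 0, 0], [0, 0, 0], 0],
])

```text
time: 32.3
ee_pos: [0.4355, -0.0079, 0.0369]
tcp_rot: [-180.0, -0.1, -171.6]
wrist_force: [-0.1, 0.1, 0.8]
opening: -0.0
grasp_force: 0.5
```

Call:
servo_tool([
  [[0, 0, 0], [0, 0, 0.0015], 0],
  [[0, 0, 0], [0, 0, 0.0015], 0],
  [[0, 0, 0], [0, 0, 0], 0],
])

```text
time: 32.6
ee_pos: [0.4357, -0.0078, 0.0337]
tcp_rot: [-180.0, -0.1, -171.6]
wrist_force: [-0.4, -0.3, 0.5]
opening: 0.0
grasp_force: 0.0
```

Call:
servo_tool([
  [[0, 0, 0], [0, 0, 0.0015], 0],
  [[0, 0, 0], [0, 0, 0.001], 0],
  [[0, 0, 0], [0, 0, 0], 0],
])

```text
time: 32.9
ee_pos: [0.4359, -0.0079, 0.033]
tcp_rot: [-180.0, 0.0, -171.6]
wrist_force: [-5.4, 0.3, 13.1]
opening: -0.0003
grasp_force: 7.0
```

Run:
```python
from h import *
st()
camera("wrist")
for r in mark_of("cover_tab","wrist")[:1]: print(r["score"],world(r["xyz"],"wrist"))
```

```text
stage X,Y,Z -0.0703 -0.0001 0.033 [-180.     0.  -171.6] [-5.4  0.3 13.1]
0.97 [ 0.43667862 -0.00767766  0.06852253]
```

Call:
servo_tool([
  [[0, 0, 0], [0, 0, 0.001], 0],
  [[0, 0, 0], [0, 0, 0.0005], 0],
  [[0, 0, 0], [0, 0, 0], 0],
])

```text
time: 33.3
ee_pos: [0.436, -0.0079, 0.0327]
tcp_rot: [-180.0, 0.1, -171.6]
wrist_force: [-11.0, 0.1, 25.9]
opening: 0.0001
grasp_force: 13.0
```

Solid stop. Lift off and check that it stays shut.

Call:
servo_tool([
  [[0, 0, 0], [0, 0, -0.004], 0],
  [[0, 0, 0], [0, 0, -0.01], 0],
  [[0, 0, 0], [0, 0, -0.03], 0],
  [[0, 0, 0], [0, 0, -0.04], 0],
  [[0, 0, 0], [0, 0, -0.04], 0],
  [[0, 0, 0], [0.03, 0, -0.01], 0],
  [[0, 0, 0], [0.04, 0, 0], 0],
  [[0, 0, 0], [0.03, 0, 0], 0],
  [[0, 0, 0], [0, 0, 0], 0],
  [[0, 0, 0], [0, 0, 0], 0],
])

```text
time: 34.3
ee_pos: [0.3371, -0.0225, 0.1648]
tcp_rot: [-180.0, 0.1, -171.6]
wrist_force: [1.2, 1.0, 0.9]
opening: 0.0
grasp_force: 0.0
```

Run:
```python
from h import *
st()
a=np.radians(8.4); ex=np.array([np.cos(a),np.sin(a)])
for c in ["wrist","top"]:
    im,d=camera(c); P=cloud(c,d); q=P[...,:2]-[.5055,.0025]; X=q@ex; Y=q@[-ex[1],ex[0]]
    for lo,hi,w in [(-.08,-.064,.018),(-.055,-.045,.05),(-.03,.03,.02),(.05,.06,.05)]:
        m=(X>lo)&(X<hi)&(abs(Y)<w)&(d>0); print(c,lo,m.sum(),np.percentile(P[...,2][m],[10,50,90]).round(4) if m.sum() else None)
    for r in mark_of("cover_tab",c)[:1]: print(r["score"],world(r["xyz"],c))
    cv2.imwrite(f"pics/{c}_end.png",im[:,:,::-1])
A=cv2.imread("pics/wrist_end.png"); B=cv2.resize(cv2.imread("pics/top_end.png")[90:310,100:420],(400,275))
cv2.imwrite("pics/end.png",np.hstack([cv2.resize(A,(400,300)),cv2.copyMakeBorder(B,0,25,0,0,cv2.BORDER_CONSTANT)]))
```

```text
stage X,Y,Z -0.1703 -0.0001 0.1648 [-1.800e+02  1.000e-01 -1.716e+02] [1.2 1.  0.9]
wrist -0.08 4 [0.0004 0.0005 0.0006]
wrist -0.055 0 None
wrist -0.03 253 [0.0642 0.0651 0.0659]
wrist 0.05 0 None
top -0.08 108 [0.0626 0.0649 0.0671]
top -0.055 183 [0.0628 0.065  0.0677]
top -0.03 434 [0.0623 0.0645 0.0669]
top 0.05 176 [0.0631 0.0653 0.0672]
```

View pics/end.png

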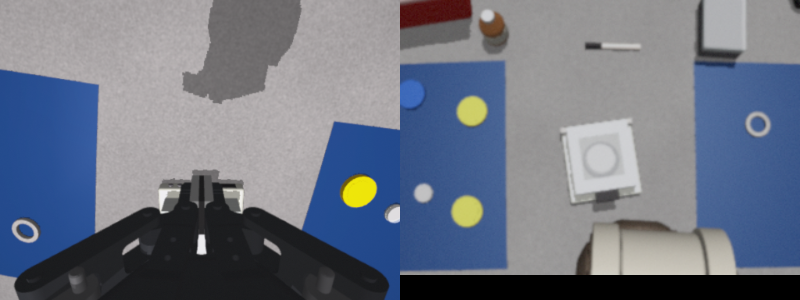

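The right view shows the cover shut and level: depth reads about 65 mm from tab to hinge. The stack shows through the pane at (600,158), and the other things are where they were. Handing in.

```bash
python3 -c "
from workcell import job_done
print(job_done())"
```

```text
the job is handed in; nothing more can be done
None
```

The job is handed in at about 34 s: the disc is on the plate, the dish is on the disc (both within about 1.5 mm of centre), the cover stayed shut and level after I let go, and nothing else was moved.

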